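# Shim the lapping jig and hold the clamp

## Task

Stand brass spacers from the board one after another, upright and side by side with their broad faces across the jig, in the gap between the clamp and the blue stop, until there are enough that pushing the clamp towards the stop by its black handle squeezes the whole stack tight before the clamp runs out of travel (feel for it; one to three do it). Leave spare spacers on the board and the other things on the bench where they are, push firmly but not hard, about as much as one hand would, and finish still holding the clamp pressed against the stack: its spring opens it if you let go.

Things in the scene. Friction and masses are not known exactly. Their poses are not given: they have to be found in the camera images.
- jig: Fixed green cast bed, 240 x 90 mm on a 250 x 100 mm foot, its flat top 20 mm above its origin (centre of the underside, on the bench). Its x axis is the stack direction: the clamp is at the -x end, the stop at the +x end; y is across the bed. Position and heading change from run to run; it may stand left or right.
- clamp_slide (a joint): Travel of the clamp along the bed's +x, towards the stop, in m: 0 = drawn back (where its spring keeps it), 0.034 = end of its travel. The return spring pushes back with 2.5 N at 0 and 6 N at 0.034; let go, the clamp springs back.
- clamp: The grey sliding clamp with a steel jaw, 50 mm wide across the bed, top of its body 29 mm above the bed; an upright black handle stands on it. Its axes are the jig's; its origin is at bed height under the clamp's body, 27 mm behind the jaw face.
- clamp_face (a point): Middle of the clamp's flat jaw face (which looks along jig +x), 15 mm above the bed; moves with the clamp.
- clamp_handle (a point): Point to grip on the black handle, 16 mm thick along jig x, 28 mm wide across the bed (jig y), from 29 to 72 mm above the bed; this point is on its axis, 55 mm above the bed, 31 mm behind the jaw face. Moves with the clamp.
- stop: Fixed blue stop block with a bolt on it, 34 mm long, 50 mm wide, 28 mm high (37 mm with the bolt), bolted on the bed at a place that changes from run to run. Origin at bed height, on its face towards the clamp; axes as the jig's.
- stop_face (a point): Middle of the stop's face towards the clamp, 14 mm above the bed. With the clamp drawn back the gap from clamp_face to stop_face is 36 to 86 mm.
- board: Fixed dark wooden board, 290 x 100 x 10 mm, origin at the centre of the underside. The spacers, a glass puck and a steel holder stand in a row along its x axis, about 46 mm apart, in any order.
- spacer1: Brass spacer: a block 20 mm thick (its x), 44 mm wide (its y) and 26 mm high, with a grip stem on top 12 mm thick (x), 28 mm wide (y), from 26 to 58 mm above its foot. Origin at the centre of the underside. All four are alike, 0.08 to 0.17 kg, standing upright on the board with their y across the row.
- spacer2: Brass spacer: a block 20 mm thick (its x), 44 mm wide (its y) and 26 mm high, with a grip stem on top 12 mm thick (x), 28 mm wide (y), from 26 to 58 mm above its foot. Origin at the centre of the underside. All four are alike, 0.08 to 0.17 kg, standing upright on the board with their y across the row.
- spacer3: Brass spacer: a block 20 mm thick (its x), 44 mm wide (its y) and 26 mm high, with a grip stem on top 12 mm thick (x), 28 mm wide (y), from 26 to 58 mm above its foot. Origin at the centre of the underside. All four are alike, 0.08 to 0.17 kg, standing upright on the board with their y across the row.
- spacer4: Brass spacer: a block 20 mm thick (its x), 44 mm wide (its y) and 26 mm high, with a grip stem on top 12 mm thick (x), 28 mm wide (y), from 26 to 58 mm above its foot. Origin at the centre of the underside. All four are alike, 0.08 to 0.17 kg, standing upright on the board with their y across the row.
- glass_puck: Bystander, leave alone: green glass puck, 30 mm across, 14 mm high, lying in the row on the board. Origin at the centre of its underside.
- dop: Bystander, leave alone: small steel mushroom-like holder, foot 28 mm across with a 12 mm stem, 36 mm high, standing in the row on the board. Origin at the centre of its underside.
- oil_jar: Bystander, leave alone: amber glass jar with black lid, 60 mm across, 85 mm high. Origin at the centre of its underside.
- hammer: Bystander, leave alone: hammer, 260 mm long, lying on the bench beyond the work. Origin at the middle of its length, on the bench.
- brush: Bystander, leave alone: brush, 200 mm long, lying on the bench beyond the work. Origin at the middle of its length, on the bench.
- weight: Bystander, leave alone: dark steel knobbed weight, 52 mm across, 50 mm high. Origin at the centre of its underside.
- pot: Bystander, leave alone: white cup, 64 mm across, 60 mm high. Origin at the centre of its underside.
Things that resemble listed ones, but are neither listed nor needed, are in the scene too. What is shaped like the spacer3 but orange is not meant. What is shaped like the spacer2 but red is not meant.

How it is judged:
By the outcome, as a careful person would: the job done as asked, in the order asked, and still so for the second after the job is handed in, while the arm keeps its last pose, push and grip.
It also fails if it takes over 72 s, if anything falls off the work surface, if the arm or the gripper's body presses on something with over 40 N, if the wrist force passes 120 N, or if a joint passes its speed limit or range.

## Robot

A 7-joint arm with a two-finger parallel gripper is mounted at the origin on the work surface. World frame = base frame: x ahead of the robot, y to its left, z up, the work surface at z = 0. Lengths are in m, angles in rad, forces in N, time in s.
With the tool pointing down it reaches from about 0.35 to 0.9 m from the base axis. Payload 19.9 kg.
Tool frame: the origin (TCP) lies between the finger pads; the fingertips stand 19 mm ahead of it and the grasp point (between the pads) is the TCP; z points along the fingers, y is the direction in which the jaws open and shut (so a half turn about z gives the same grasp; the last joint's range is limited). The gripper opens to 94 mm and grips with 3 to 60 N. Pads are 16 mm wide; open, the fingers measure 119 mm over their backs; the gripper's body (75 mm by 177 mm) begins 78 mm behind the grasp point.
Start: joints at [1.208, 0.417, -0.01, 1.614, 0.005, 1.111, -0.053], TCP at [0.197, -0.593, 0.224] pointing down, gripper open.
Joint ranges: [-2.81, 2.81], [-0.39, 2.02], [-1.27, 1.25], [0.06, 2.57], [-1.19, 4.33], [0.19, 2], [-2.82, 2.82]. Speed limits (rad/s): [1.89, 1.89, 2.39, 2.39, 3.01, 3.01, 3.01].

## Interface

Orientations are given as a 3x3 rotation matrix whose columns are the frame's x, y, z axes.
In Python, from rig import robot gives the robot as it stands. Calls block until the motion is done:
- robot.move_ptp(position, orientation): joint-space move of the TCP to a pose.
- robot.move_linear(position, velocity=0.15, frame=None, threshold=None): straight line of the TCP; frame=None keeps the orientation; velocity is the mean speed in m/s. With threshold (N) it stops when the force on the tool has changed by that much, and returns True; else False.
- robot.goto_joints(angles): joint-space move.
- robot.gripper_to(opening): finger opening in m; the grip force is fixed at half the most; returns when the fingers have stopped.
- robot.pause(seconds).
- robot.ik(position, orientation): joint angles nearest the present ones, or None.
- robot.get_state(): the state.
- robot.grab_frame(name): name is "scene" or "top" or "wrist"; returns the picture (480x640x3 uint8, red, green, blue); there is no depth.
- robot.camera_info(name): a dict with "fx", "fy", "cx", "cy" (pixels), "rvec" (rotation vector, rad) and "tvec" (3), from world to camera coordinates, as OpenCV has them. Camera axes: x right, y down, z forward; pixel columns grow to the right and rows downward; lengths in m; the calibration is good to about 2 mm. The wrist camera is an equidistant fisheye: a pixel r from the principal point sees the ray r / f radians off the axis. A picture is of the moment at which its call begins: read the wrist's pose just before it. camera_info takes no time and is no camera call; for the wrist camera it gives the pose at the moment of the call.
A pose or a line that the arm cannot do raises robot.PlanningError and nothing moves.
- robot.sign_off(): hands the job in, once; it reports no verdict.
The state is a dict: "time": time; "qpos": joint angles; "joint_vel": joint speeds; "effort": joint torques, N m; "ee_pos": TCP position; "tool_rot": TCP orientation; "force": force on the tool from outside, world axes, zero at the start; "moment": the same for the moment, N m; "opening": finger opening in m.
Only numpy, scipy, OpenCV 4.12 (cv2) and the standard library are available. Lean on these libraries where they do the work, as an engineer would, in place of code of your own. Each camera call takes 0.05 s, during which the arm holds its last target.

## Working session

There is one attempt and no reset: what is moved stays moved. The work goes in short steps, each a Python script; the robot and the scene stay as the last script left them, time stands still between calls to the robot, and variables do not carry over. Pictures are saved under pics/ and viewed, and the job is handed in when it is done.

```bash
ls; mkdir -p pics
python3 - <<'E'
from rig import robot
import cv2
for n in ("scene","top"):
    im=robot.grab_frame(n); cv2.imwrite(f"pics/{n}0.png",im[:,:,::-1]); 
    print(n,robot.camera_info(n))
print(robot.camera_info("wrist"))
print(robot.get_state())
E
```

```text
pics
scene {'fx': 558.8679134286714, 'fy': 558.8679134286714, 'cx': 311.7244422087847, 'cy': 250.784775189919, 'rvec': array([ 0.93310025,  2.38841801, -1.12781284]), 'tvec': array([ 0.36343468, -0.17053441,  1.6219546 ])}
top {'fx': 586.1929671335067, 'fy': 586.1929671335067, 'cx': 319.1328796966564, 'cy': 236.18975368796248, 'rvec': array([ 2.18426164, -2.1392679 ,  0.08506679]), 'tvec': array([0.04801485, 0.56405831, 1.59055261])}
{'fx': 371.64829954431775, 'fy': 371.64829954431775, 'cx': 324.7567470040009, 'cy': 236.80261943352565, 'rvec': array([-2.35745865,  1.70132777,  0.23769684]), 'tvec': array([-0.62412497, -0.0284195 ,  0.39082535])}
{'time': 0.1, 'qpos': array([ 1.20850864,  0.41791117, -0.01032079,  1.61411808,  0.00471374,
        1.11070318, -0.05298359]), 'joint_vel': array([ 0.00052704, -0.00209257, -0.00016187, -0.00151371, -0.00081311,
        0.00023639,  0.00144722]), 'effort': array([ 3.60143771e-03, -8.52577543e+01,  6.40773475e-01, -4.26690817e+01,
       -4.89713671e-02,  1.65656285e-02,  3.14312808e-05]), 'ee_pos': array([ 0.19696602, -0.59280994,  0.22388797]), 'tool_rot': array([[ 9.48972568e-01,  3.15358324e-01, -4.37722519e-04],
       [ 3.15358615e-01, -9.48972017e-01,  1.02671753e-03],
       [-9.16025032e-05, -1.11236633e-03, -9.99999377e-01]]), 'force': array([-0.38891838,  0.3644254 , -0.40144611]), 'moment': array([0.0282035 , 0.05336622, 0.04816731]), 'opening': 0.09368588737949902}
```

View pics/scene0.png

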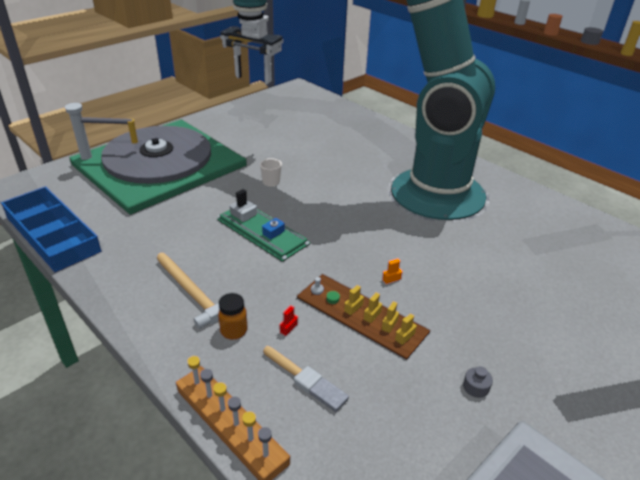

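View pics/top0.png

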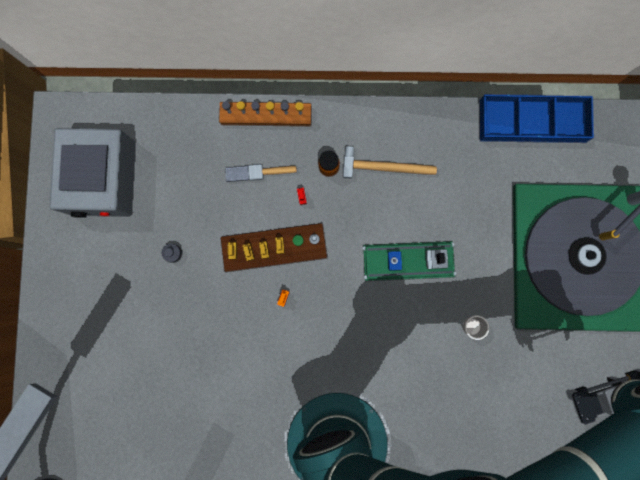

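```bash
cat > h.py <<'E'
import numpy as np, cv2
from rig import robot
def ray(info,uv,fish=False):
    R,_=cv2.Rodrigues(np.array(info['rvec'])); t=np.array(info['tvec'])
    x=(uv[0]-info['cx'])/info['fx']; y=(uv[1]-info['cy'])/info['fy']
    if fish:
        r=np.hypot(x,y); d=np.array([x/r*np.sin(r),y/r*np.sin(r),np.cos(r)]) if r>1e-9 else np.array([0,0,1.])
    else: d=np.array([x,y,1.])
    return -R.T@t, R.T@d
def onplane(info,uv,z,fish=False):
    c,d=ray(info,uv,fish); return c+d*(z-c[2])/d[2]
def project(info,P,fish=False):
    R,_=cv2.Rodrigues(np.array(info['rvec'])); p=R@np.asarray(P)+np.array(info['tvec'])
    if fish:
        r=np.hypot(p[0],p[1]); th=np.arctan2(r,p[2]); x,y=p[0]/r*th,p[1]/r*th
    else: x,y=p[0]/p[2],p[1]/p[2]
    return np.array([x*info['fx']+info['cx'],y*info['fy']+info['cy']])
def down(ang):
    # tool y axis (jaw direction) at heading ang in world, tool z down
    y=np.array([np.cos(ang),np.sin(ang),0]); z=np.array([0,0,-1.]); x=np.cross(y,z)
    return np.column_stack([x,y,z])
E
python3 - <<'E'
from h import *
im=cv2.imread("pics/top0.png"); ti=robot.camera_info("top")
cv2.imwrite("pics/topcrop.png",cv2.resize(im[215:310,215:465],None,fx=3.2,fy=3.2,interpolation=cv2.INTER_CUBIC))
hsv=cv2.cvtColor(im,cv2.COLOR_BGR2HSV)
roi=hsv[215:310,340:470]; m=cv2.inRange(roi,(55,80,40),(95,255,255))
c=np.array(cv2.findNonZero(m).reshape(-1,2),np.float32)+[340,215]
r=cv2.minAreaRect(c.astype(np.float32)); print(r)
b=cv2.boxPoints(r); P=np.array([onplane(ti,p,0.02) for p in b]); print(P, P.mean(0))
for n,u in dict(stop=(395,260),handle=(439,258),s=(232,250),s2=(249,252),s3=(264,249),s4=(281,243),puck=(298,241),dop=(314,239)).items():
    print(n,onplane(ti,u,0.06))
E
```

```text
((408.60308837890625, 260.7680358886719), (35.7358283996582, 90.13420104980469), 87.39744567871094)
[[ 0.54174577 -0.06138662  0.02      ]
 [ 0.55809784 -0.30953504  0.02      ]
 [ 0.45977139 -0.31391535  0.02      ]
 [ 0.44330825 -0.0672653   0.02      ]] [ 0.50073081 -0.18802558  0.02      ]
stop [ 0.49953815 -0.14635771  0.06      ]
handle [ 0.50735291 -0.26424504  0.06      ]
s [0.51754479 0.29422323 0.06      ]
s2 [0.51306106 0.24790584 0.06      ]
s3 [0.5220221  0.20750436 0.06      ]
s4 [0.53923721 0.1619113  0.06      ]
puck [0.54559512 0.11600036 0.06      ]
dop [0.5518964  0.07281395 0.06      ]
```

View pics/topcrop.png

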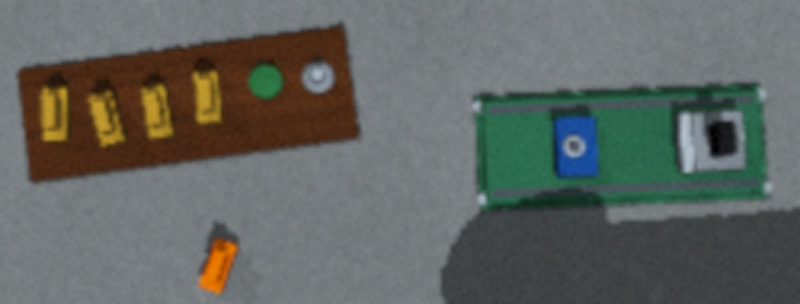

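Run:
```python
from h import *
w=robot.camera_info("wrist"); c,d=ray(w,(w['cx'],w['cy']),True); s=robot.get_state()
print("cam in tool",s['tool_rot'].T@(c-s['ee_pos']), s['tool_rot'].T@d)
R=down(np.radians(3.8))
for R_ in (R,down(np.radians(183.8))): print(robot.ik([0.5,-0.19,0.2],R_),robot.ik([0.52,0.23,0.2],R_))
robot.move_ptp([0.5,-0.19,0.2],R)
s=robot.get_state(); print(s['time'],s['ee_pos'],s['force'])
w=robot.camera_info("wrist"); im=robot.grab_frame("wrist")
cv2.imwrite("pics/w1.png",im[:,:,::-1]); np.save("w1.npy",w,allow_pickle=True)
```

```text
cam in tool [ 0.07953243 -0.00064956 -0.15969612] [-2.73801314e-01  8.49993087e-04  9.61785900e-01]
[ 0.74974299  0.32646078 -0.53469088  1.84966757  0.19334881  1.01690106
  0.20222289] [ 0.29900002  0.54166847 -1.03030947  1.75794083  0.50881466  1.13726862
 -0.82468204]
[ 0.32442093  0.28357455 -0.02231897  1.86378671  0.00744784  0.99431097
 -2.7763368 ] [ 0.32934299  0.56838612 -1.08334886  1.75716056  0.54670165  1.15501897
  2.28691558]
1.9333 [ 0.49966662 -0.19126804  0.19990147] [-0.17699877 -0.70587139  0.21564427]
```

View pics/w1.png

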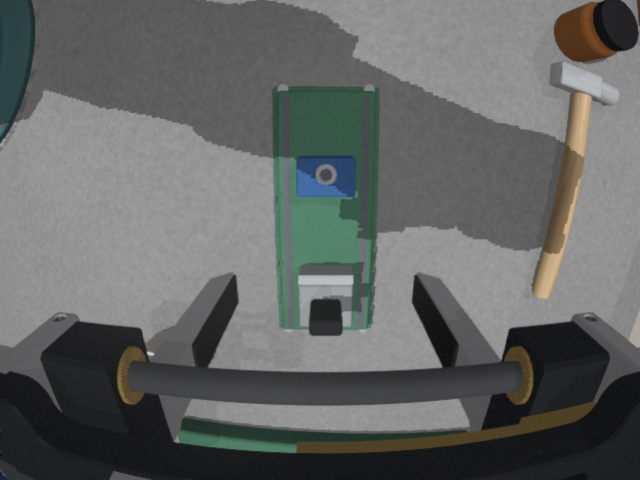

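Run:
```python
import cv2
im=cv2.imread("pics/w1.png")
cv2.imwrite("pics/w1c.png",cv2.resize(im[75:345,260:400],None,fx=2.2,fy=2.2,interpolation=cv2.INTER_CUBIC))
cv2.imwrite("pics/w1d.png",cv2.resize(im[240:345,280:380],None,fx=5.5,fy=5.5,interpolation=cv2.INTER_CUBIC))
```

```text
(no output)
```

View pics/w1c.png

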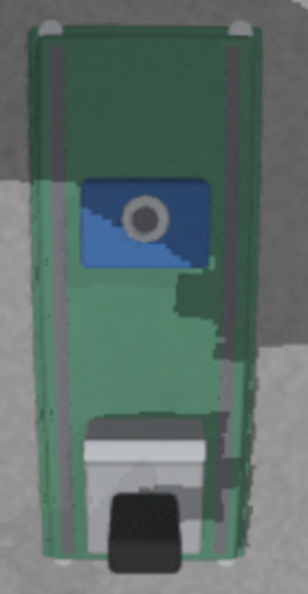

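View pics/w1d.png

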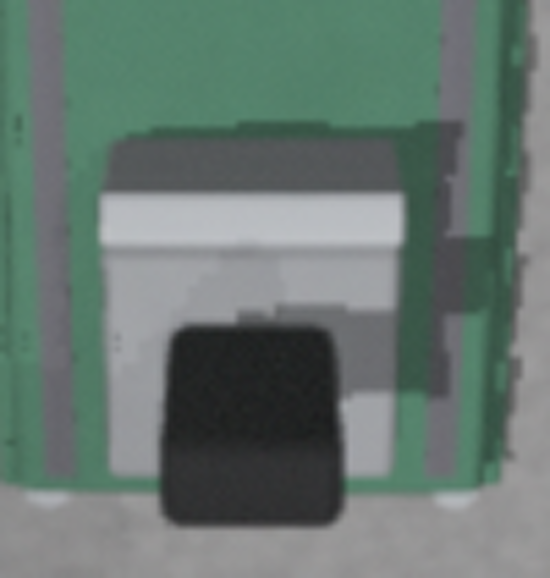

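Run:
```python
from h import *
w=np.load("w1.npy",allow_pickle=True).item()
f=lambda u,z:onplane(w,u,z,True)
d=lambda x,y:(280+x/5.5,240+y/5.5)
e=lambda x,y:(260+x/2.2,75+y/2.2)
pts={}
def pr(n,a,b,z):
    A,B=f(a,z),f(b,z); pts[n]=(A+B)/2
    print(n,"mid",np.round((A+B)/2,4),"len",np.round(np.linalg.norm(A-B)*1000,1),"dir",np.round(np.degrees(np.arctan2(*(B-A)[[1,0]])),1))
pr("jawtop",d(100,193),d(405,193),.049)
pr("jawfoot",d(110,138),d(395,135),.02)
pr("stopface",e(82,267),e(209,267),.048)
pr("stopback",e(83,180),e(208,180),.048)
pr("railfar",e(50,45),e(240,45),.02)
pr("bedfar",e(39,30),e(252,30),.02)
pr("bednear",e(52,556),e(235,556),.02)
pr("handlefront",d(172,328),d(330,328),.092)
pr("handleback",d(165,440),d(338,440),.092)
v=pts["bedfar"]-pts["bednear"]; print("len",np.linalg.norm(v[:2]),"heading",np.degrees(np.arctan2(v[1],v[0])))
u=pts["stopback"]-pts["jawtop"];print(np.degrees(np.arctan2(u[1],u[0])))
h=np.radians(93.8);X=np.array([np.cos(h),np.sin(h),0]);Y=np.array([-X[1],X[0],0])
for n,p in pts.items(): print(n,np.round(1000*np.array([X@p,Y@p]),1))
```

```text
jawtop mid [ 0.5031 -0.2354  0.049 ] len 49.9 dir 3.6
jawfoot mid [ 0.5032 -0.2362  0.02  ] len 50.5 dir 4.3
stopface mid [ 0.4987 -0.1642  0.048 ] len 49.1 dir 3.7
stopback mid [ 0.4965 -0.1306  0.048 ] len 47.5 dir 3.7
railfar mid [ 0.4929 -0.0758  0.02  ] len 77.8 dir 3.7
bedfar mid [ 0.4927 -0.0693  0.02  ] len 87.2 dir 3.7
bednear mid [ 0.5071 -0.3069  0.02  ] len 87.3 dir 3.6
handlefront mid [ 0.503  -0.2392  0.092 ] len 22.8 dir 3.6
handleback mid [ 0.5043 -0.2578  0.092 ] len 25.6 dir 3.6
len 0.23806784855646226 heading 93.45235935821333
93.57240650099965
jawtop [-268.2 -486.4]
jawfoot [-269.1 -486.4]
stopface [-196.9 -486.7]
stopback [-163.2 -486.8]
railfar [-108.3 -486.8]
bedfar [-101.8 -487.1]
bednear [-339.9 -485.6]
handlefront [-272. -486.]
handleback [-290.6 -486.1]
```

Run:
```python
from h import *
R=down(np.radians(8))
robot.move_ptp([0.525,0.19,0.2],R)
s=robot.get_state(); print(s['time'],s['ee_pos'],s['qpos'])
w=robot.camera_info("wrist"); im=robot.grab_frame("wrist")
cv2.imwrite("pics/w2.png",im[:,:,::-1]); np.save("w2.npy",w,allow_pickle=True)
```

```text
3.4 [0.52551583 0.18854839 0.19987111] [ 0.18653529  0.41504814 -0.74027085  1.78850439  0.31741981  1.0609916
 -0.53118215]
```

View pics/w2.png

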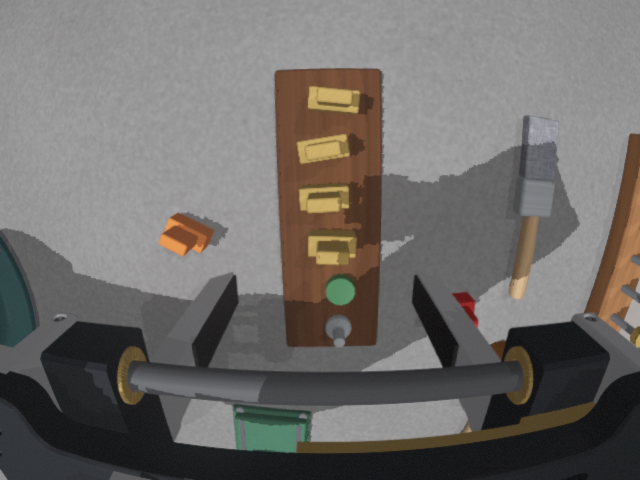

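Run:
```python
import cv2
im=cv2.imread("pics/w2.png")
cv2.imwrite("pics/w2c.png",cv2.resize(im[80:270,285:385],None,fx=3,fy=3,interpolation=cv2.INTER_CUBIC))
```

```text
(no output)
```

View pics/w2c.png

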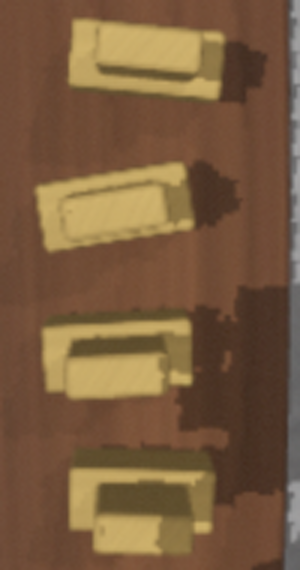

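Run:
```python
from h import *
w=np.load("w2.npy",allow_pickle=True).item()
e=lambda p:(285+p[0]/3,80+p[1]/3)
Q={"A_block":([(72,18),(223,32),(220,100),(68,88)],.036),"A_stem":([(99,25),(203,28),(199,72),(97,62)],.068),
"B_block":([(36,185),(186,162),(193,228),(46,251)],.036),"B_stem":([(61,204),(165,182),(169,224),(64,242)],.068),
"C_stem":([(68,357),(165,352),(165,393),(66,398)],.068)}
for n,(q,z) in Q.items():
    P=np.array([onplane(w,e(p),z,True) for p in q])
    wv=((P[1]-P[0])+(P[2]-P[3]))/2; tv=((P[0]-P[3])+(P[1]-P[2]))/2
    print(n,np.round(P.mean(0),4),"w",round(np.linalg.norm(wv)*1e3,1),"t",round(np.linalg.norm(tv)*1e3,1),"yaw",np.round(np.degrees(np.arctan2(wv[1],wv[0])),1),np.round(np.degrees(np.arctan2(tv[1],tv[0])),1)-90)
```

```text
A_block [0.5175 0.2984 0.036 ] w 43.4 t 20.3 yaw 3.2 5.099999999999994
A_stem [0.5177 0.2988 0.068 ] w 26.5 t 10.7 yaw 4.6 3.799999999999997
B_block [0.5147 0.2547 0.036 ] w 43.3 t 19.4 yaw 16.7 15.099999999999994
B_stem [0.5148 0.2543 0.068 ] w 27.6 t 10.5 yaw 18.8 12.799999999999997
C_stem [0.521  0.2116 0.068 ] w 26.1 t 11.1 yaw 10.8 6.5
```

```bash
cat >> h.py <<'E'
H=np.radians(93.6); JX=np.array([np.cos(H),np.sin(H),0]); STOP=np.array([0.4987,-0.1642,0]); RJ=down(H-np.pi/2)
def pick(xy,yaw):
    R=down(np.radians(yaw))
    robot.move_ptp([*xy,0.14],R); robot.gripper_to(0.055)
    print("stop?",robot.move_linear([*xy,0.060],velocity=0.08,threshold=6)); 
    print(robot.get_state()['ee_pos'])
    robot.gripper_to(0.015)
    s=robot.get_state(); print("open",s['opening'],s['force'],s['ee_pos'])
    robot.move_linear([*s['ee_pos'][:2],0.16],velocity=0.15)
    s=robot.get_state(); print("open",s['opening'],s['force'],s['time'])
def place(d):
    p=STOP-JX*d
    robot.move_ptp([p[0],p[1],0.15],RJ)
    robot.move_linear([p[0],p[1],0.085],velocity=0.12); robot.pause(0.2)
def shot(n):
    w=robot.camera_info("wrist"); im=robot.grab_frame("wrist")
    cv2.imwrite(f"pics/{n}.png",im[:,:,::-1]); np.save(n+".npy",w,allow_pickle=True)
E
python3 - <<'E'
from h import *
pick((0.5176,0.2985),4.2)
shot("w3")
E
```

```text
stop? False
[0.51785426 0.29871841 0.06049682]
open 0.027781344687615665 [-0.67479613 -0.20870831  2.32314731] [0.51765565 0.29854155 0.06011102]
open 0.027676151131563794 [-0.24797895 -0.91812208 -1.56013167] 7.2917
```

View pics/w3.png

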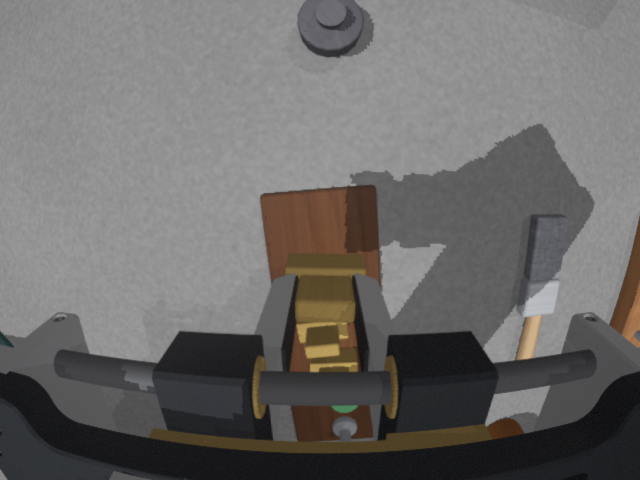

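Run:
```python
from h import *
place(13); shot("w4"); s=robot.get_state(); print(s['ee_pos'],s['time'],s['opening'])
```

```text
Traceback (most recent call last):
  File "h.py", line 34, in place
    robot.move_ptp([p[0],p[1],0.15],RJ)
    ~~~~~~~~~~~~~~^^^^^^^^^^^^^^^^^^^^^
rig.PlanningError: the arm cannot take that pose within its joint ranges
```

Run:
```python
from h import *
s=robot.get_state(); print(s['qpos'])
robot.goto_joints([0.74974299,0.32646078,-0.53469088,1.84966757,0.19334881,1.01690106,0.20222289])
s=robot.get_state(); print(s['ee_pos'],s['time'],s['opening'])
place(13); shot("w4"); s=robot.get_state(); print(s['ee_pos'],s['time'],s['opening'],s['qpos'])
```

```text
[-0.04202991  0.53433446 -0.71194758  1.72766217  0.39799244  1.03092582
 -0.82087334]
[ 0.50040548 -0.18894585  0.19991111] 9.125 0.027586187462279785Traceback (most recent call last):
  File "<stdin>", line 5, in <module>
  File "h.py", line 34, in place
    robot.move_ptp([p[0],p[1],0.15],RJ)
    ~~~~~~~~~~~~~~^^^^^^^^^^^^^^^^^^^^^
rig.PlanningError: the arm cannot take that pose within its joint ranges
```

Run:
```python
from h import *
p=STOP-JX*13; print(p)
p=STOP-JX*.013; print(p)
for z in (.2,.15,.085,.07): print(robot.ik([p[0],p[1],z],RJ),robot.ik([p[0],p[1],z],down(H+np.pi/2)))
```

```text
[  1.31497675 -13.13854747   0.        ]
[ 0.49951628 -0.17717435  0.        ]
[ 0.7345716   0.31827046 -0.54081524  1.86103408  0.19098095  1.0135464
  0.17715645] [-0.56067062  0.46733928  1.08811511  1.90053105 -0.47446069  1.06224224
 -2.35436481]
[ 0.71330454  0.38243465 -0.52269055  1.90646796  0.23754042  0.91358261
  0.13841208] [-0.54002662  0.56939388  1.08590884  1.9453386  -0.60355174  0.99798715
 -2.24940107]
[ 0.67830637  0.47760243 -0.48716061  1.94978321  0.30867365  0.78705519
  0.07998657] [-0.51786604  0.71969232  1.08174817  1.98749436 -0.80249236  0.94278868
 -2.09541811]
[ 0.66887086  0.50110494 -0.47667556  1.95718138  0.32621691  0.75847536
  0.0656325 ] [-0.51383358  0.7568692   1.08072115  1.9945626  -0.85225992  0.93533658
 -2.05855214]
```

Units slip (mm instead of m). Fixed in the call.

Run:
```python
from h import *
place(.013); shot("w4"); s=robot.get_state(); print(s['ee_pos'],s['time'],s['opening'],s['force'])
```

```text
[ 0.4998181  -0.17733263  0.08560044] 10.3917 0.027873714712497777 [-0.1138702   0.25025612 -1.15317924]
```

View pics/w4.png

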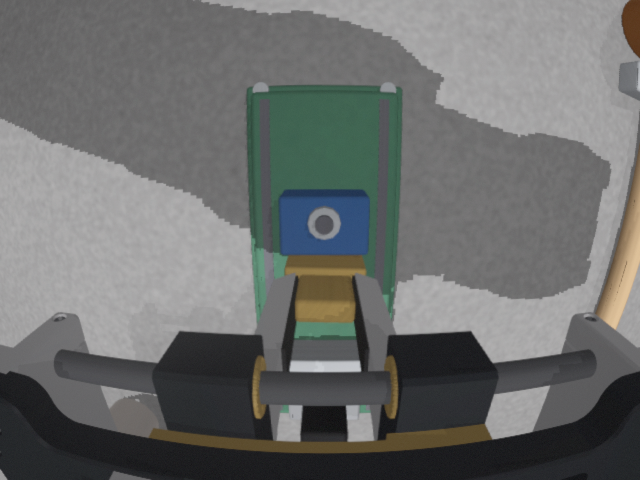

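Run:
```python
from h import *
w=np.load("w4.npy",allow_pickle=True).item()
im=cv2.imread("pics/w4.png"); cv2.imwrite("pics/w4c.png",cv2.resize(im[180:350,240:400],None,fx=4,fy=4,interpolation=cv2.INTER_CUBIC))
Y=np.array([-JX[1],JX[0],0])
def jig(u,z):
    q=onplane(w,u,z,True)-STOP; return np.round(1000*np.array([JX@q,Y@q]),1)
print(jig((280,254),.048),jig((368,254),.048)); print(jig((287,256),.0616),jig((366,256),.0616),jig((284,275),.0616))
```

```text
[ 0.7 25.2] [  0.6 -24.4]
[ 4.2 19.8] [  4.1 -21.7] [-6.6 21.8]
```

View pics/w4c.png

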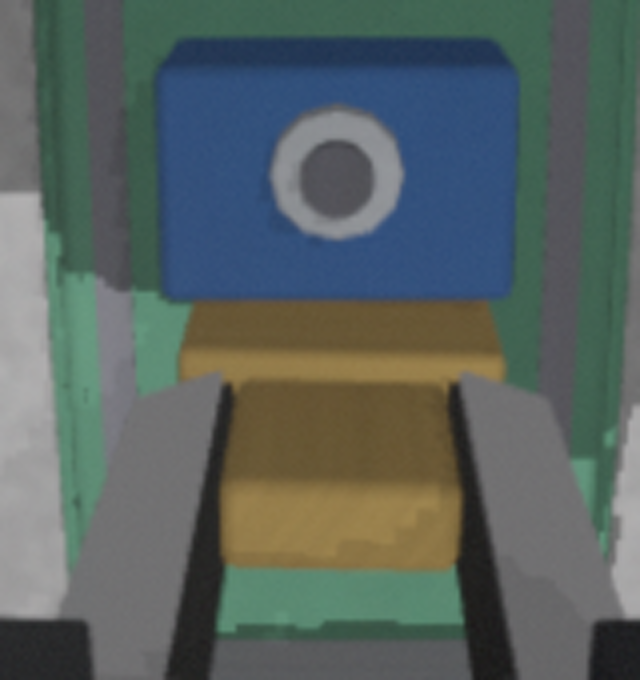

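```bash
cat >> h.py <<'E'
def lower(d):
    p=STOP-JX*d
    hit=robot.move_linear([p[0],p[1],0.0685],velocity=0.025,threshold=4)
    s=robot.get_state(); print("hit",hit,s['ee_pos'],s['force'])
    robot.gripper_to(0.055)
    robot.move_linear([p[0],p[1],0.16],velocity=0.15)
E
python3 - <<'E'
from h import *
lower(.013)
pick((0.5148,0.2545),16)
place(.037)
shot("w5"); s=robot.get_state(); print(s['ee_pos'],s['time'],s['opening'],s['force'])
E
```

```text
hit True [ 0.49935909 -0.17712477  0.06998917] [-0.80820581 -0.80919329  5.34263587]
stop? False
[0.51506979 0.25467356 0.0604833 ]
open 0.027900469254822844 [-0.50548892 -0.7113588   2.1149191 ] [0.51488504 0.25450813 0.06014068]
open 0.027544202726855694 [-0.20631357 -0.56376908 -1.59386235] 16.65
[ 0.50125648 -0.20132935  0.08556687] 19.2583 0.027651950614620592 [-0.35266905 -0.19935923 -1.73588121]
```

View pics/w5.png

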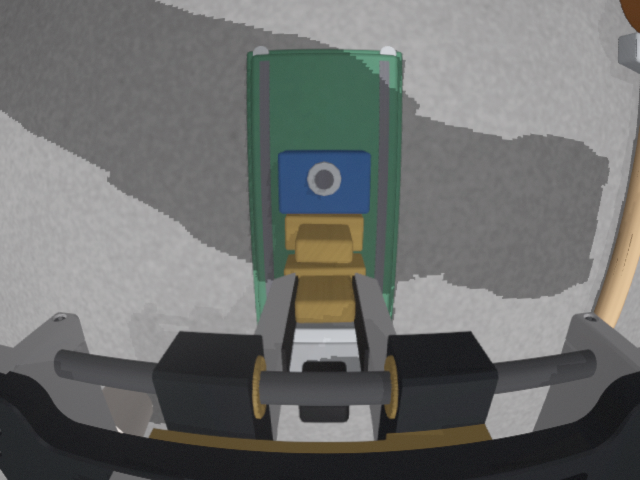

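Run:
```python
from h import *
lower(.037)
shot("w6")
hp=STOP-JX*.1025
for a in (H,H-np.pi):
    for d in (.1025,.07): 
        p=STOP-JX*d; print(robot.ik([p[0],p[1],.077],down(a)))
s=robot.get_state(); print(s['qpos'],s['time'])
```

```text
hit True [ 0.50089587 -0.20103199  0.06998257] [-0.08726197 -0.62222966  4.05414019]
[ 1.11666642  0.70236749 -0.92413307  1.84198312  0.68496856  0.95268656
  1.51724899]
[ 1.08398721  0.68021081 -0.93302185  1.88260529  0.67985584  0.9336145
  1.45998664]
[ 0.65929634  0.52172821 -0.2899238   1.85690641  0.2016547   0.79141285
 -1.24446905]
[ 0.62010902  0.49911313 -0.3009277   1.89740286  0.20424837  0.7746534
 -1.30085453]
[ 0.88322584  0.42396197 -0.69245972  1.87062788  0.3246325   0.96466685
  0.10849352] 21.25
```

View pics/w6.png

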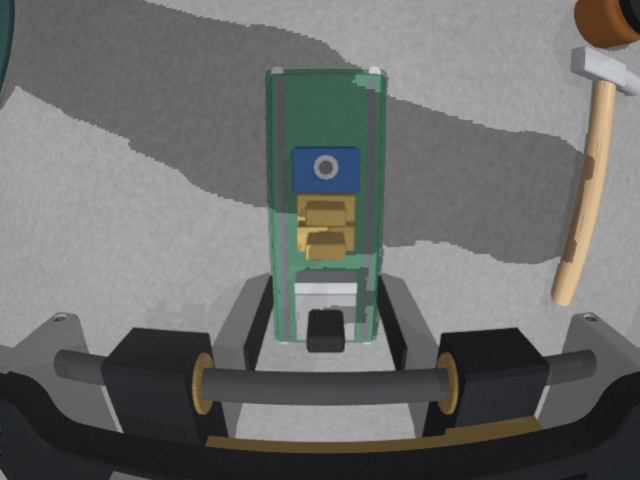

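Run:
```python
from h import *
R=down(H-np.pi); hp=STOP-JX*.1025
robot.move_ptp([hp[0],hp[1],.15],R); robot.gripper_to(0.034)
print(robot.move_linear([hp[0],hp[1],.077],velocity=.08,threshold=6))
s=robot.get_state(); print(s['ee_pos'],s['force'])
robot.gripper_to(0.008)
robot.pause(.2)
s=robot.get_state(); print(s['ee_pos'],s['force'],s['opening'],s['time'],'d',JX@(s['ee_pos']-STOP))
f0=s['force']@JX; 
p0=s['ee_pos'].copy(); np.save("p0.npy",np.r_[p0,s['force']])
print("hit",robot.move_linear(p0+JX*.022,velocity=.04,threshold=12))
robot.pause(.2)
s=robot.get_state(); print(JX@(s['ee_pos']-p0),s['force']@JX-f0,s['force'],s['opening'],s['time'])
shot("w7")
```

```text
False
[ 0.50544885 -0.26665698  0.07748887] [-0.69713909  0.67735444  0.61590811]
[ 0.50527443 -0.26653345  0.07728479] [-2.08656588  0.90738161  5.43605024] 0.015932235075209616 24.7333 d -0.10254432620493395
hit False
0.021784861261739535 -5.2356653352303 [ 0.68975764 -4.16396407  1.75174069] 0.015720788165417745 25.6333
```

View pics/w7.png

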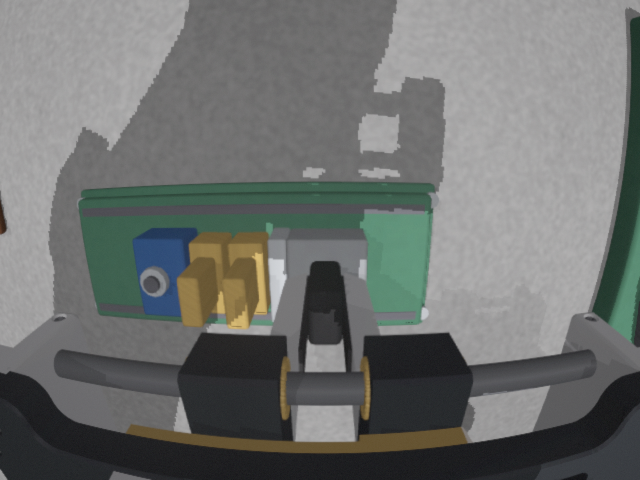

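Run:
```python
from h import *
a=np.load("p0.npy"); p0=a[:3]; f0=a[3:]@JX
for k in np.arange(.024,.0375,.001):
    robot.move_linear(p0+JX*k,velocity=.02,threshold=10); robot.pause(.1)
    s=robot.get_state(); F=s['force']@JX-f0
    print(round(k,4),round(JX@(s['ee_pos']-p0),5),round(F,2),np.round(s['force'],1),round(s['opening'],4))
    if F<-13: break
print(s['time'])
shot("w8")
```

```text
0.024 0.02392 -4.95 [ 0.5 -3.9  1.6] 0.016
0.025 0.02488 -5.81 [-0.4 -4.8  0.9] 0.0162
0.026 0.02584 -5.95 [ 0.5 -4.9  0.9] 0.0161
0.027 0.02678 -7.29 [ 0.4 -6.2  0.1] 0.0156
0.028 0.02776 -7.06 [ 1.  -6.   1.1] 0.0161
0.029 0.02873 -6.59 [ 0.7 -5.5  0.6] 0.0157
0.03 0.02963 -8.45 [ 1.2 -7.4  0.9] 0.0158
0.031 0.03057 -7.72 [ 0.8 -6.6  0.9] 0.0156
0.032 0.0308 -12.8 [  2.5 -11.6  -2.8] 0.016
0.033 0.03085 -18.74 [  4.8 -17.4  -6.1] 0.0159
29.1833
```

View pics/w8.png

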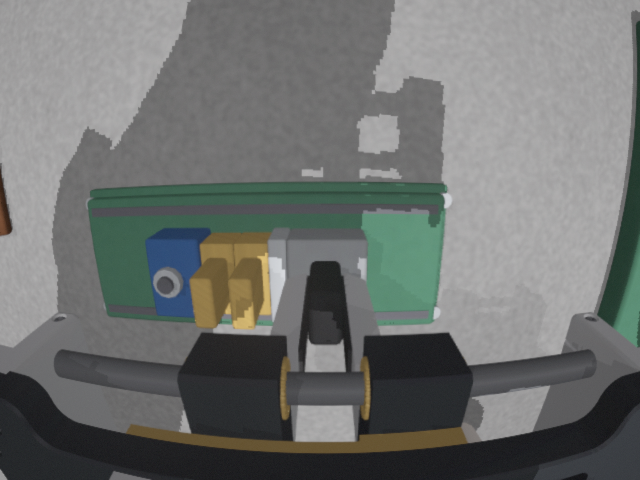

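Run:
```python
from h import *
im=cv2.imread("pics/w8.png"); cv2.imwrite("pics/w8c.png",cv2.resize(im[215:335,135:300],None,fx=4.5,fy=4.5,interpolation=cv2.INTER_CUBIC))
s=robot.get_state(); print(s['time'],s['force']@JX,s['effort'])
```

```text
29.2333 -17.503954503385504 [-7.72683710e+00 -8.17164087e+01 -1.40302384e+01 -2.74864626e+01
 -3.46236125e+00  2.22984843e+00 -3.06864863e-02]
```

View pics/w8c.png

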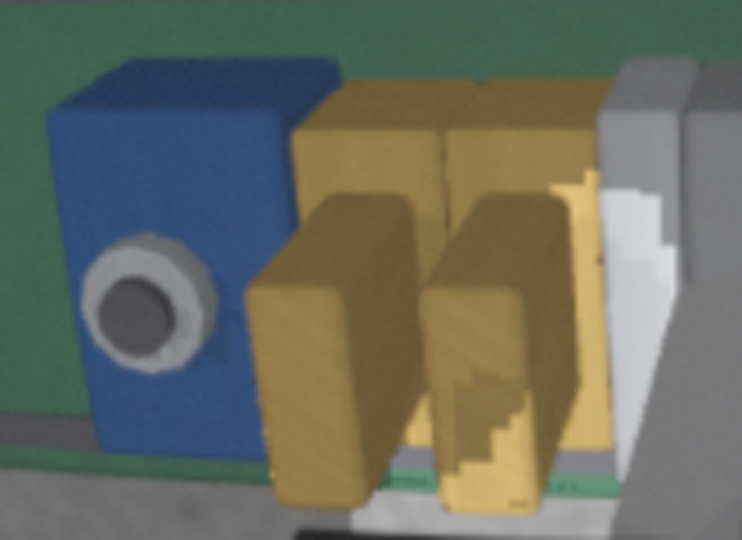

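Run:
```python
from h import *
p0=np.load("p0.npy")[:3]
robot.move_linear(p0+JX*.0335,velocity=.01,threshold=12); robot.pause(.8)
s=robot.get_state(); print(s['time'],s['force'],s['force']@JX,JX@(s['ee_pos']-p0),s['opening'])
cv2.imwrite("pics/scene9.png",robot.grab_frame("scene")[:,:,::-1])
```

```text
30.2833 [  5.14505569 -20.5302534   -7.50288887] -20.812802355396396 0.030840140996905477 0.015901772693755294
```

View pics/scene9.png

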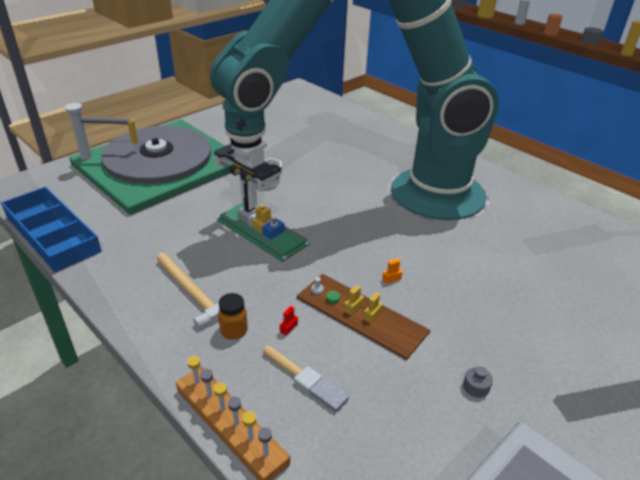

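Run:
```python
from h import *
robot.sign_off()
```

```text
the job is handed in; nothing more can be done
```

I stood two brass spacers side by side between the clamp and the stop, gripped the black handle, and pushed until the stack was tight. The job is handed in with the arm still holding the clamp.

- **Squeeze:** The clamp stopped firmly at 30.8 mm of its 34 mm travel. I had predicted about 31 mm from a measured gap of 71 mm. From there the force climbed from about 8 N to 21 N with almost no further movement, and it held steady for 0.8 s before I handed in.
- **Stack:** The close-up wrist view, taken just before the last small push, shows no gaps between clamp jaw, spacers and stop. Both spacers are upright.
- **Rest of the scene:** The final scene view shows the two spare spacers, puck and holder on the board, and the other things where they were. The run took about 30 s.
- **Problem along the way:** Two move requests were refused because I had mixed up millimetres and metres. The refused moves did not move the arm. Before I spotted the mix-up I made one extra move, which only carried the held spacer over the jig. No final check failed.

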